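# Plug the test pin into the test box and close its lid

### The arm

A 6-joint arm with a two-finger parallel gripper is mounted at the origin on the work surface. World frame = base frame: x ahead of the robot, y to its left, z up, the work surface at z = 0. Lengths are in m, angles in rad, forces in N, time in s.
With the tool pointing down it reaches from about 0.35 to 1 m from the base axis. Payload 7.1 kg.
Tool frame: the origin (TCP) lies between the finger pads; the fingertips stand 22 mm ahead of it and the grasp point (between the pads) lies 3 mm ahead of it; z points along the fingers, y is the line along which they close (so a half turn about z gives the same grasp; the last joint's range is limited). The gripper opens to 85 mm and grips with 20 to 120 N. Pads are 22 mm wide; open, the fingers measure 114 mm over their backs; the gripper's body (76 mm by 85 mm) begins 54 mm behind the grasp point. The pads swing forward as they close: fully open they stand 13 mm farther back than shut.
Start: joints at [1.192, 0.423, 1.63, -0, 1.089, -0.019], TCP at [0.22, 0.585, 0.253] pointing down, gripper open.
Joint ranges: [-3, 3], [-0.9, 2.11], [0.09, 2.58], [-1.31, 4.45], [0.11, 2.69], [-2.54, 2.54]. Speed limits (rad/s): [2.39, 2.39, 3.01, 3.14, 3.14, 3.14].

### API

Orientations are given as a rotation vector (axis times angle).
In Python, from rig import manip gives the robot as it stands. The module is installed in compiled form; this text tells all that it offers. Calls block until the motion is done:
- manip.move_to(position, orientation): joint-space move of the TCP to a pose.
- manip.servo_line(position, orientation=None, rate=0.15): straight line of the TCP; orientation=None keeps the orientation; rate is the mean speed in m/s.
- manip.set_joints(angles): joint-space move.
- manip.command_gripper(opening, f_grip=None): finger opening in m; f_grip is the grip in N (None keeps the last); returns when the fingers have stopped.
- manip.hold(seconds).
- manip.solve_ik(position, orientation): joint angles nearest the present ones, or None.
- manip.camera(name): name is "scene" or "top"; returns a dict with "image" (384x512x3 uint8, red, green, blue), "fx", "fy", "cx", "cy" (pixels), "k1" (the pictures are not rectified: a ray, as slopes to the right and down, at radius r is drawn at 1 + k1 r^2 times it, then the intrinsics apply), "cam_to_world" (4x4, takes a point from camera to world coordinates). Camera axes: x right, y down, z forward; pixel columns grow to the right and rows downward; lengths in m; the calibration is good to about 2 mm. A picture is of the moment at which its call begins. There is no depth.
A pose or a line that the arm cannot do raises manip.IKError and nothing moves.
- manip.sign_off(): hands the job in; it is judged then, once.
Readings, each from a call of its own:
- manip.get_time(): time.
- manip.get_joint_positions(): joint angles.
- manip.get_joint_vel(): joint speeds.
- manip.get_tau(): joint torques, N m.
- manip.get_position(): TCP position.
- manip.get_ee_rot(): TCP orientation.
- manip.get_contact_force(): force on the tool from outside, world axes, zero at the start.
- manip.get_torque(): the same for the moment, N m.
- manip.get_width(): finger opening in m.
- manip.get_grip_force(): force on a finger pad.
Only numpy, scipy, OpenCV 4.12 (cv2) and the standard library are available. Lean on these libraries where they do the work, as an engineer would, in place of code of your own. Each camera call takes 0.05 s, during which the arm holds its last target. There are 200 camera calls.

### The job

Take the test pin with the square handle from the wooden rack and plug it fully home, collar down on the brass terminal, into the hole of the terminal inside the open grey test box; the terminal floats in its mount, so the hole must be found by feel or by eye. Then lower the lid until it is fully shut, without slamming it, and leave the pin in the terminal. Leave the other two pins in the rack and do not disturb anything else on the bench.

Things in the scene. Friction and masses are not known exactly. Their poses are not given: they have to be found in the camera images.
- pin: Pin to plug in, 28-54 g, upright in one of the rack's holes, up to 1.5 mm loose sideways. Origin at its tip, z up along the pin. From the tip: steel nose widening from 5 mm diameter to 8 mm at 4 mm; 8 mm shank to 24 mm; steel collar, 18 mm diameter, 24 to 28 mm; square black handle 14 x 14 mm, faces normal to the pin's x and y, 28 to 66 mm (top)
- pin_tip (a point): the tip of the pin's nose (the pin's origin)
- rack: Wooden rack fixed to the bench, 60 x 170 x 30 mm (x, y, z), origin at the centre of its underside. Three 11 mm holes, 27 mm deep, on its y axis at -55, 0 and +55 mm, each holding one pin with its collar resting on the rack's top, 30 mm above the bench
- testbox: Open grey metal box fixed to the bench, 150 x 190 x 80 mm (x, y, z), walls and floor 5 mm, origin at the centre of its underside. The lid is hinged along its +x rim. Inside stands the brass terminal. With the pin home, the top of its handle is 77 mm above the bench and the shut lid just clears it; a pin that is not home keeps the lid from shutting
- socket_nominal (a point): Nominal hole centre (box axes), at the terminal's top, 35 mm above the bench, 15 mm from the box's centre to -x. The terminal is a rigid brass block, 50 x 50 x 30 mm, flat on top, sides parallel to the box's; in its middle one upright round hole, 9.5 mm diameter, 27 mm deep. The whole terminal sits up to 8 mm off in box x and up to 8 mm in box y, fixed during the job
- lid (a joint): angle of the test box's lid: 0 shut, about 1.57 upright, grows as it opens. Starts open (1.4 to 1.7). The hinge is stiff: the lid stays where it is left, and 0.5 to 2 N at its free edge, square to the lid, lowers it
- lid_hinge (a point): Middle of the hinge line, on the box's +x rim at the lid's underside, 80.5 mm above the bench. Axes turn with the lid: -x runs along the lid to its free edge, y along the hinge, z out of its outer face (up when shut). The lid is a plate 150 mm (hinge to free edge) x 190 mm (along the hinge) x 8 mm, 250 g
- lid_handle (a point): end of the lid's black knob, which stands 35 mm out from the lid's outer face, 30 mm from the free edge, midway along the lid's width
- round_pin: another test pin in the rack, with a round black handle, 20 mm diameter, 26 mm tall, above the same collar and shank; to be left alone. Origin at its tip
- flat_pin: a third test pin in the rack, with a flat black paddle handle 6 x 24 x 30 mm above the same collar and shank; to be left alone. Origin at its tip
- circuit_board: bystander: green circuit board with chips, 70 x 100 mm, up to 20 mm tall; origin at the centre of its underside
- drive: bystander: black disk drive, 147 x 102 x 26 mm; origin at the centre of its underside
- memory_stick: bystander: green memory stick, 30 x 133 x 5 mm; origin at the centre of its underside
- screwdriver: bystander: screwdriver with a red handle, lying; about 200 mm long along its x axis
- bracket: bystander: steel slot bracket, 19 x 120 mm, 15 mm tall at one end; origin at the centre of its underside
- screw_cup: bystander: small steel bowl, 64 mm across, 35 mm tall; origin at the centre of its underside
- small_board: bystander: small green board, 70 x 50 x 8 mm; origin at the centre of its underside
Mind the look-alikes: they are no part of the job. What is shaped like the testbox but green or turquoise is not meant.

How it is judged:
By the outcome, as a careful person would: the job done as asked, in the order asked, and still so for the second after the job is handed in, with the robot touching nothing.
It also fails if it takes over 72 s, if anything falls off the work surface, if the arm or the gripper's body presses on something with over 40 N, if the wrist force passes 120 N, or if a joint passes its speed limit or range.

## Working session

There is one attempt and no reset: what is moved stays moved. The work goes in short steps, each a Python script; the robot and the scene stay as the last script left them, time stands still between calls to the robot, and variables do not carry over. Pictures are saved under pics/ and viewed, at most 10 in all, crops included, and the job is handed in when it is done.

```bash
mkdir -p pics; cat > h.py <<'E'
import numpy as np, cv2
from rig import manip
def snap(name,fn=None):
    c=manip.camera(name)
    if fn: cv2.imwrite('pics/'+fn,c['image'][:,:,::-1])
    return c
def ray(c,u,v):
    x,y=(u-c['cx'])/c['fx'],(v-c['cy'])/c['fy']
    rd=np.hypot(x,y); r=rd
    for _ in range(30): r=rd/(1+c['k1']*r*r)
    s=r/rd if rd>0 else 1
    T=np.array(c['cam_to_world']); return T[:3,3],T[:3,:3]@np.array([x*s,y*s,1])
def onz(c,u,v,z):
    o,d=ray(c,u,v); return o+d*(z-o[2])/d[2]
def proj(c,p):
    T=np.array(c['cam_to_world']); q=T[:3,:3].T@(np.array(p)-T[:3,3]); x,y=q[0]/q[2],q[1]/q[2]
    k=1+c['k1']*(x*x+y*y); return np.array([c['cx']+c['fx']*x*k,c['cy']+c['fy']*y*k])
E
python3 - <<'E'
from h import *
a=snap('scene','s0.png');b=snap('top','t0.png')
for c in(a,b): print(c['fx'],c['k1'],np.round(c['cam_to_world'],3).tolist())
i=np.hstack([a['image'],b['image']])[:,:,::-1]
np.savez('c0.npz',**{k+n:v for n,c in(('s',a),('t',b)) for k,v in c.items()})
E
```

```text
490.4225793319578 -0.1548355908932009 [[-0.297, 0.534, -0.792, 1.629], [0.955, 0.181, -0.236, 0.296], [0.018, -0.826, -0.563, 0.921], [0.0, 0.0, 0.0, 1.0]]
380.36091127029414 -0.0038217470150812105 [[-0.017, -0.999, 0.049, 0.426], [-1.0, 0.017, -0.001, -0.054], [0.0, -0.049, -0.999, 1.124], [0.0, 0.0, 0.0, 1.0]]
```

View pics/s0.png

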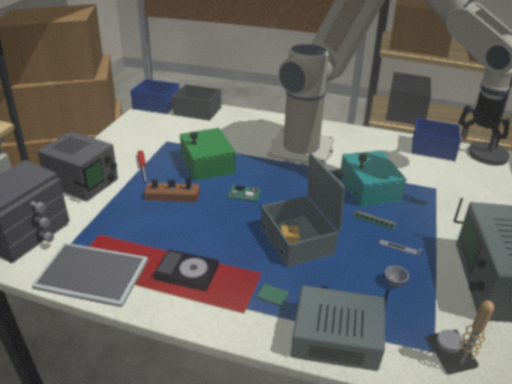

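View pics/t0.png

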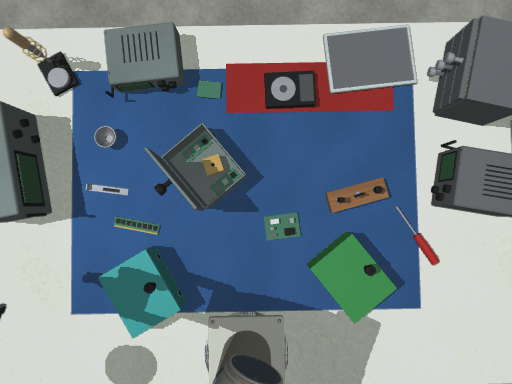

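The top view shows the open grey box near (205,168), its lid standing to the lower left with the knob at (160,188), and the brass terminal at (213,163). The rack is near (358,195), with pins at about (342,200), (358,194) and (378,188). The green (352,277) and turquoise (142,290) boxes are the look-alikes.

Three things could be taken for the pin, and I'll crop close to tell them apart.

```bash
python3 - <<'E'
import cv2
s=cv2.imread('pics/s0.png');t=cv2.imread('pics/t0.png')
A=cv2.resize(t[165:225,320:400],(400,300),interpolation=cv2.INTER_CUBIC)
B=cv2.resize(s[165:225,135:215],(400,300),interpolation=cv2.INTER_CUBIC)
C=cv2.resize(t[115:220,140:255][:,:],(400,300),interpolation=cv2.INTER_CUBIC)
D=cv2.resize(s[150:270,250:410],(400,300),interpolation=cv2.INTER_CUBIC)
import numpy as np
cv2.imwrite('pics/c0.png',np.vstack([np.hstack([A,B]),np.hstack([C,D])]))
E
```

```text
(no output)
```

View pics/c0.png

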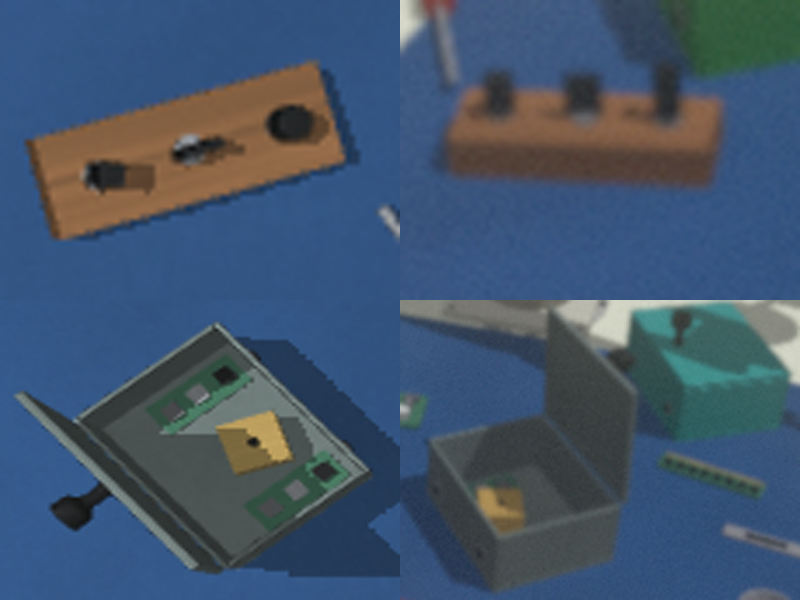

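The close crop settles it. In the top view the left pin at about (342,200) is the tall square one, the middle one is the flat paddle and the right one at (378,189) is round. The terminal hole shows at about (213,164). Next I measure.

```bash
cat > meas.py <<'E'
from h import *
d=np.load('c0.npz'); K=['image','fx','fy','cx','cy','k1','cam_to_world']
S={k:d[k+'s'] for k in K}; T={k:d[k+'t'] for k in K}
def big(m): 
    n,l,st,ce=cv2.connectedComponentsWithStats(m.astype('u1')); i=1+np.argmax(st[1:,4]); return l==i,ce[i]
E
python3 - <<'E'
from meas import *
h=cv2.cvtColor(T['image'],cv2.COLOR_RGB2HSV).astype(int); H,s,v=h[...,0],h[...,1],h[...,2]
def sub(m,x0,x1,y0,y1):
    o=np.zeros_like(m); o[y0:y1,x0:x1]=m[y0:y1,x0:x1]; return o
r,_=big(sub((H<20)&(s>90)&(v>95),320,400,170,220))
cs,_=cv2.findContours(r.astype('u1'),0,1)
pts=np.array([onz(T,*p[0],.03)[:2] for p in max(cs,key=len)],np.float32)
rect=cv2.minAreaRect(pts*1000); print('rack',rect)
# terminal
t,_=big(sub((H>8)&(H<30)&(s>110),185,240,140,190))
cs,_=cv2.findContours(t.astype('u1'),0,1)
c=max(cs,key=len); pts=np.array([onz(T,*p[0],.035)[:2] for p in c],np.float32)
print('term',cv2.minAreaRect(pts*1000))
g=T['image'][155:175,203:223].astype(int).sum(2); 
print(g[4:16,4:16])
print('hole',onz(T,212.7,164.4,.035))
# box rim corners (crop px, top image)
f=lambda x,y:(140+x/3.478,115+(y-300)/2.857)
for n,p,z in(('far',(217,325),.08),('right',(370,470),.08),('low',(222,570),.08),('left',(78,420),.08)): print(n,onz(T,*f(*p),z)[:2])
for n,p in(('knob',(68,512)),('lidL',(18,393)),('lidB',(195,568))): print(n,onz(T,*f(*p),.23 if n!='knob' else .2)[:2])
# dark pin tops
dk=(v<60)&(sub(np.ones_like(v),322,396,180,212)>0)
n,l,st,ce=cv2.connectedComponentsWithStats(dk.astype('u1'))
for i in range(1,n):
  if st[i,4]>5: print(st[i],ce[i],onz(T,*ce[i],.06)[:2])
E
```

```text
rack ((453.57586669921875, -326.8668212890625), (58.3740119934082, 170.07069396972656), 14.467207908630371)
term ((546.9603881835938, 86.56214904785156), (50.319984436035156, 49.04741287231445), 17.657001495361328)
[[433 434 436 430 441 441 442 444 441 440 439 442]
 [286 284 285 293 448 444 443 441 441 444 444 442]
 [286 290 291 293 430 441 443 445 446 444 445 449]
 [287 286 286 291 289 401 407 444 451 451 446 444]
 [291 288 288 285 249 149 149 406 445 442 443 442]
 [286 289 290 288 115  66  86 239 444 446 448 454]
 [292 289 288 285 170 102 109 222 454 455 456 456]
 [288 287 288 288 278 224 207 302 449 446 450 445]
 [290 292 295 294 297 297 295 292 290 294 441 444]
 [293 296 298 293 291 288 290 288 289 293 431 443]
 [295 294 290 289 289 286 286 287 288 288 296 443]
 [287 289 287 286 289 286 289 291 289 286 293 430]]
hole [0.54738904 0.08697554 0.035     ]
far [0.65593361 0.10851324]
right [ 0.51285372 -0.0112334 ]
low [0.41868749 0.10678347]
left [0.56523065 0.21963367]
knob [0.4705962  0.19551026]
lidL [0.56834473 0.22105796]
lidB [0.42163602 0.10189358]
[374 186   9   7  49] [377.69387755 189.2244898 ] [ 0.46692177 -0.37744799]
[355 193  10   4  21] [359.19047619 194.33333333] [ 0.4535031  -0.32518722]
[337 197   8   6  32] [340.6875 199.5625] [ 0.43976795 -0.2730026 ]
```

```bash
cat >> h.py <<'E'
from scipy.spatial.transform import Rotation as R
def down(a):
    y=np.array([np.cos(a),np.sin(a),0]); z=np.array([0,0,-1.]); return R.from_matrix(np.c_[np.cross(y,z),y,z]).as_rotvec()
def stat(t=''):
    print(t,'t%.2f'%manip.get_time(),np.round(manip.get_position(),4),'F',np.round(manip.get_contact_force(),1),'w%.4f g%.1f'%(manip.get_width(),manip.get_grip_force()))
PIN=np.array([.4398,-.2735]); HOLE=np.array([.5473,.0870]); HINGE=np.array([.4915,.1635])
AR=np.radians(14.5); AB=np.radians(39.)
E
python3 - <<'E'
from h import *
for nm,p,a in(('pin',[*PIN,.35],AR),('pinlow',[*PIN,.062],AR),('hole',[*HOLE,.067],AB),('hinge',[.475,.19,.2],AB)):
  for k in(0,np.pi):
    q=manip.solve_ik(p,down(a-k)); print(nm,k,None if q is None else np.round(q,2))
E
```

```text
pin 0 [-0.58  0.16  1.76 -0.    1.22 -0.83]
pin 3.141592653589793 [-0.58  0.16  1.76  0.    1.22  2.31]
pinlow 0 [-0.58  0.58  1.96 -0.    0.6  -0.83]
pinlow 3.141592653589793 [-0.58  0.58  1.96  0.    0.6   2.31]
hole 0 [ 0.14  0.6   1.88 -0.    0.66 -0.54]
hole 3.141592653589793 None
hinge 0 [ 0.36  0.33  1.92 -0.    0.89 -0.32]
hinge 3.141592653589793 None
```

```bash
python3 - <<'E'
from h import *
p=np.array(manip.get_position())
manip.servo_line([p[0],p[1],.40],rate=.3)
manip.move_to([*PIN,.35],down(AR)); stat('above')
manip.command_gripper(.045,20)
manip.servo_line([*PIN,.16],rate=.25); stat('near')
c=snap('top'); s=snap('scene')
A=cv2.resize(c['image'][150:230,310:410],(400,320),interpolation=2); B=cv2.resize(s['image'][140:220,120:220],(400,320),interpolation=2)
cv2.imwrite('pics/n.png',np.hstack([A,B])[:,:,::-1])
E
```

```text
above t3.85 [ 0.4402 -0.273   0.35  ] F [-0.1  0.2 -0.8] w0.0853 g0.0
near t5.23 [ 0.4405 -0.274   0.1609] F [0.4 0.6 1.3] w0.0450 g0.0
```

View pics/n.png

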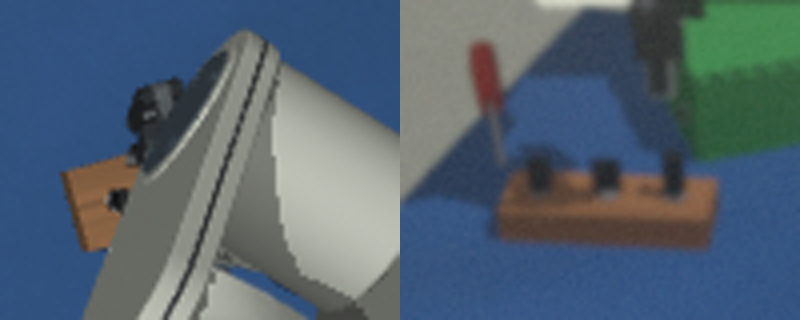

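The scene crop shows the gripper over the tall pin at the right, crop (672,175). The top view is half blocked by the arm, with the square pin just visible at crop (117,200). I'm going down and grasping.

```bash
python3 - <<'E'
from h import *
manip.servo_line([*PIN,.085],rate=.15); stat()
manip.servo_line([*PIN,.062],rate=.08); stat('low')
if abs(manip.get_contact_force()[2])<5:
    manip.command_gripper(.0,20); stat('grip')
    manip.servo_line([*PIN,.095],rate=.08); stat('lift')
    manip.command_gripper(.0,45); stat('firm')
    manip.servo_line([*PIN,.2],rate=.2); stat('up')
    s=snap('scene'); cv2.imwrite('pics/g.png',cv2.resize(s['image'][100:220,120:280],(800,600),interpolation=2)[:,:,::-1])
E
```

```text
t5.98 [ 0.4403 -0.2738  0.0856] F [ 0.4  0.2 -0.4] w0.0453 g0.0
low t6.42 [ 0.4396 -0.2734  0.0618] F [ 0.4  0.7 -0.5] w0.0450 g0.0
grip t6.78 [ 0.44   -0.2736  0.0624] F [-0.5  0.1  2.2] w0.0161 g19.5
lift t7.34 [ 0.4399 -0.2736  0.0954] F [-0.3 -0.1  0.3] w0.0166 g19.5
firm t7.56 [ 0.4395 -0.2733  0.0946] F [ 0.  -0.3 -0.8] w0.0156 g43.8
up t8.23 [ 0.4393 -0.2732  0.1992] F [-0.3  0.3 -1. ] w0.0153 g43.9
```

View pics/g.png

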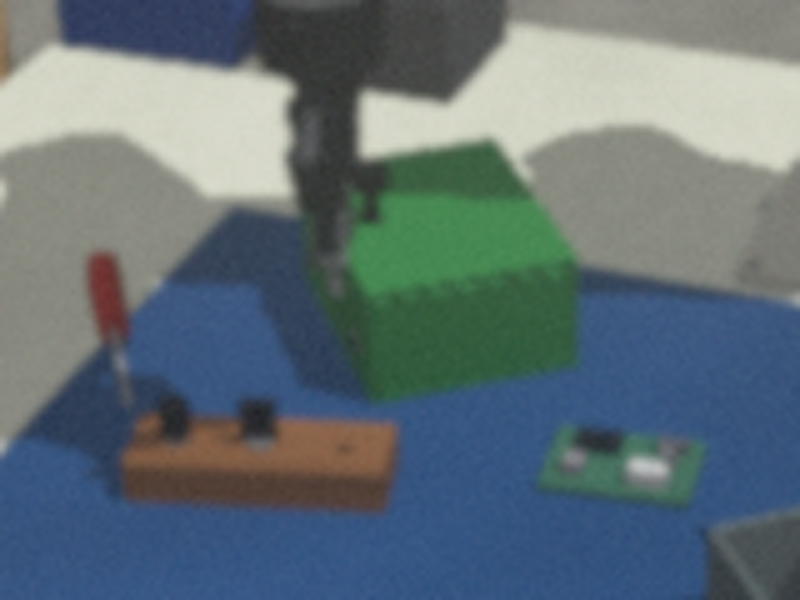

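The rack now has an empty right-hand hole at crop (345,447), the other two pins are still in place, and the pin is in the gripper with its nose at crop (335,285). I'll carry it to the terminal and feel for the hole.

```bash
cat > ins.py <<'E'
from h import *
def fz(n=4): return np.mean([manip.get_contact_force() for _ in range(n)],0)
def descend(xy,z0,z1,lim,step=.0015):
    z=z0
    while z>z1:
        z=max(z1,z-step); manip.servo_line([*xy,z],rate=.04)
        f=fz()
        if f[2]-B[2]>lim: return z,f-B
    return z,fz()-B
B=np.zeros(3)
E
python3 - <<'E'
import ins; from ins import *
manip.servo_line([*HOLE,.2],down(AB),rate=.25); stat('over')
manip.servo_line([*HOLE,.1],rate=.12); manip.hold(.2); ins.B=fz(8); stat('in')
s=snap('scene'); cv2.imwrite('pics/i.png',cv2.resize(s['image'][180:270,250:370],(800,600),interpolation=2)[:,:,::-1])
z,f=descend(HOLE,.1,.082,6); print('z',z,f); stat()
E
```

```text
over t9.94 [0.5469 0.0862 0.1999] F [ 0.2 -0.3 -0. ] w0.0157 g43.8
in t11.12 [0.5478 0.0871 0.1008] F [0.2 0.3 0.5] w0.0158 g43.8
z 0.082 [ 0.68392771  5.15676718 -0.72726193]
 t14.18 [0.5473 0.0872 0.0819] F [ 0.9  5.4 -0.2] w0.0157 g43.9
```

View pics/i.png

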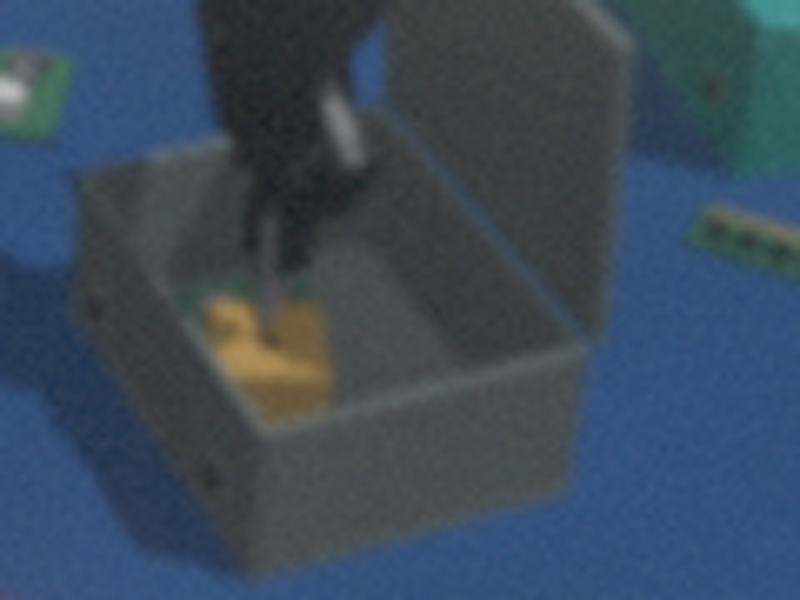

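The picture shows the nose right at the hole, crop (270,335). It has already dropped 9 mm in with a slight side load, so I'll push it home and give way sideways as it goes.

```bash
python3 - <<'E'
import ins; from ins import *
xy=HOLE.copy(); z=.082; B=np.array([.2,.1,.3])
while z>.060:
    f=fz()-B
    if f[2]>14: break
    xy=xy+np.clip(f[:2]*1.2e-4,-.0006,.0006)*(np.abs(f[:2])>1.5)
    z-=.0015 if z>.071 else .0006
    manip.servo_line([*xy,z],rate=.05)
print(xy-HOLE,z); stat('home')
E
```

```text
[-0.0004874   0.00098105] 0.06579999999999997
home t17.93 [0.5474 0.088  0.0673] F [-4.1 -1.8 15.5] w0.0157 g45.5
```

The pin stopped at TCP z = 0.0673, and the expected home height is 0.067. I'm releasing it, backing off and checking.

```bash
python3 - <<'E'
from h import *
xy=manip.get_position()[:2]
manip.servo_line([*xy,.0665],rate=.05)
manip.command_gripper(.04); stat('rel')
manip.servo_line([*xy,.13],rate=.12)
manip.servo_line([*xy,.30],rate=.25); stat('up')
manip.move_to([.42,-.1,.36],down(AB)); manip.command_gripper(0,20); stat()
c=snap('top');s=snap('scene')
A=cv2.resize(c['image'][115:220,140:255],(400,365),interpolation=2);B=cv2.resize(s['image'][150:255,250:365],(400,365),interpolation=2)
cv2.imwrite('pics/r.png',np.hstack([A,B])[:,:,::-1])
E
```

```text
rel t18.53 [0.5474 0.088  0.0663] F [-0.1  0.2 -0. ] w0.0399 g0.0
up t20.05 [0.5465 0.0878 0.2983] F [0.7 0.4 0.9] w0.0399 g0.0
 t21.45 [ 0.4202 -0.0997  0.3599] F [-0.2  0.1 -0.1] w0.0002 g0.0
```

View pics/r.png

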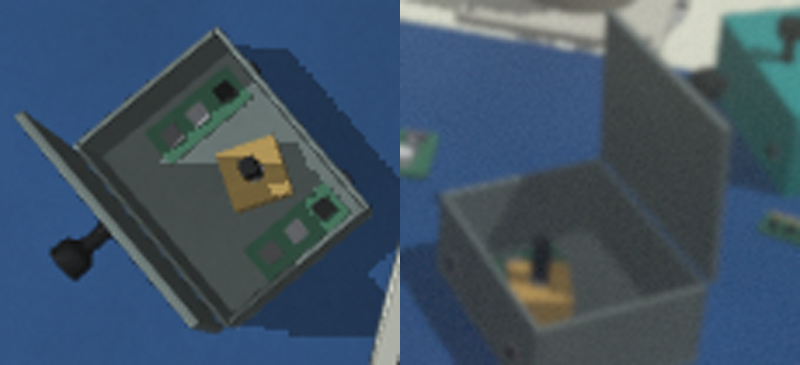

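The pin stands in the terminal, black top at crop (250,167), and the lid is upright with its knob outside. I'll lower the lid from behind with closed fingers, beside the knob and following the hinge arc.

```bash
cat > lid.py <<'E'
from h import *
ex=np.array([np.cos(AB+np.pi/2),np.sin(AB+np.pi/2),0]); ey=np.array([-ex[1],ex[0],0]); ez=np.array([0,0,1.])
H=np.array([*HINGE,.0805])+.045*ey
def tcp(th,L=.125): return H+L*(-ex*np.cos(th)+ez*np.sin(th))+.008*(ex*np.sin(th)+ez*np.cos(th))+.011*ex+.022*ez
def F(): return np.mean([manip.get_contact_force() for _ in range(3)],0)
E
python3 - <<'E'
from lid import *
o=down(AB); p=tcp(np.pi/2)+.06*ex
manip.move_to([.47,.0,.40],o) 
manip.servo_line([p[0],p[1],.36],rate=.25); stat('behind')
manip.servo_line(p,rate=.2); stat('down')
B=F(); d=.06
while d>-.03:
    d-=.004; manip.servo_line(tcp(np.pi/2)+d*ex,rate=.06); f=F()-B
    if f@ex>1.0: 
        break
print('contact d',d,f@ex); stat()
E
```

```text
behind t23.08 [0.407  0.1957 0.36  ] F [ 0.1 -0.3 -0.4] w-0.0001 g0.0
down t23.89 [0.4076 0.1964 0.2283] F [0.2 0.8 0.9] w-0.0002 g0.0
contact d -0.03200000000000003 0.16652526968804054
 t29.64 [0.4649 0.1249 0.2275] F [-0.6  0.4 -0.8] w0.0002 g0.1
```

```bash
python3 - <<'E'
from h import *
c=snap('top');s=snap('scene')
A=cv2.resize(c['image'][105:220,130:255],(400,365),interpolation=2);B=cv2.resize(s['image'][130:255,250:385],(400,365),interpolation=2)
cv2.imwrite('pics/l.png',np.hstack([A,B])[:,:,::-1])
E
```

```text
(no output)
```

View pics/l.png

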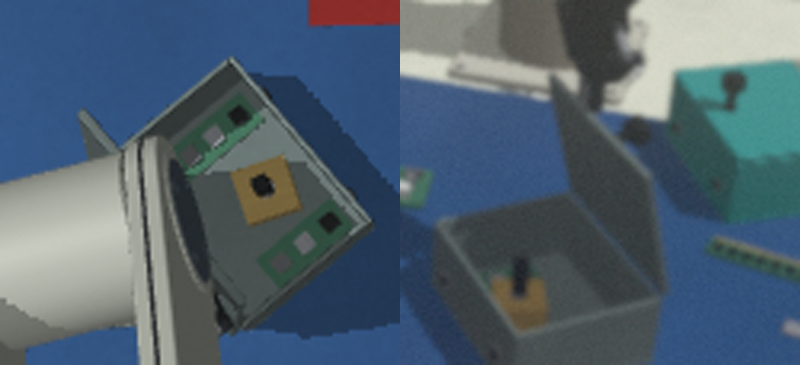

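The scene view shows the lid already leaning inward with the fingers behind it; the hinge load was just under my threshold. I'll carry on along the arc.

```bash
python3 - <<'E'
from lid import *
B=np.zeros(3)
th=1.318; mx=0
while th>.09:
    th-=.06; manip.servo_line(tcp(th,.127),rate=.08); f=F(); mx=max(mx,np.linalg.norm(f))
    if np.linalg.norm(f)>15: print('stop',th,f); break
print('max',mx); stat('near %.3f'%th)
c=snap('top','l2.png')
E
```

```text
max 1.7100049514110676
near 0.058 t34.99 [0.5288 0.0455 0.1173] F [-0.3 -0.2 -0.4] w-0.0001 g0.0
```

```bash
python3 - <<'E'
from lid import *
p=tcp(0,.127); z=.1165
while z>.1035:
    manip.servo_line([p[0],p[1],z],rate=.03); f=F()
    if f[2]>8: break
    z-=.0007
print('z',z,f); stat()
q=manip.get_position(); 
manip.servo_line([q[0],q[1],.20],rate=.15)
manip.servo_line([.42,-.1,.36],rate=.3); manip.hold(.3); stat()
c=snap('top');s=snap('scene')
A=cv2.resize(c['image'][105:220,130:255],(400,365),interpolation=2);B=cv2.resize(s['image'][150:275,250:385],(400,365),interpolation=2)
cv2.imwrite('pics/f.png',np.hstack([A,B])[:,:,::-1])
E
```

```text
z 0.10949999999999994 [-3.90159654 -0.24731833 11.76835385]
 t37.79 [0.5296 0.045  0.1104] F [-3.9 -0.2 11.8] w-0.0000 g6.3
 t39.80 [ 0.4201 -0.0994  0.3592] F [-0.2  0.3 -0.8] w-0.0000 g0.0
```

View pics/f.png

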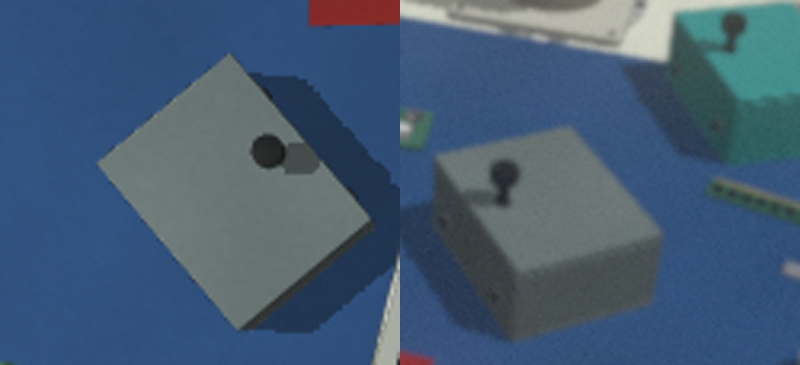

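The lid lies flush on the box, knob at crop (268,152). The fingertips stopped at z = 0.0884, and the outer face of a shut lid is at 0.0885.

```bash
python3 -c "
from rig import manip
print(manip.sign_off())"
```

```text
the job is handed in; nothing more can be done
None
```

The square-handled pin is fully home in the terminal, the lid is gently and fully shut, the other two pins were left in the rack, and the job was handed in at about 40 s.

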